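# Turn the veneer sample leaf in the blue ring binder

### The job

The wardrobe's owner wants to see the white finish on the back of the dark wood sample. In the open ring binder with the blue covers, turn the stiff leaf with the yellow tab across the rings from the robot's right-hand side to its left, so that it lies flat there with its white face up, and let go of it. Leave the leaf with the green tab in the black binder lying as it is.

Things in the scene. Friction and masses are not known exactly. Their poses are not given: they have to be found in the camera images.
- blue_binder_tab (a point): Grip point inside the yellow tab of the blue binder's leaf: 128 mm from the ring axis, 16 mm short of the tab's end. Tab 28 mm wide (along x), 5 mm thick, sticking out 44 mm from the middle of the leaf's outer edge; first level, 30 mm above bare table. Axes turn with the leaf: x along the rings' axis, y from tab to rings, z up at the start. Pinched along x, the tab pivots between the fingers.
- blue_binder_hinge (a point): Centre of the blue binder's three rings (radius 16 mm), 30 mm up, on the axis its leaf turns about. Binder fixed, open flat; x = ring axis (away from robot within 9 deg), y = left, z = up. Cover 112 (x) by 224 by 4 mm; fixed sheets 100 by 88 mm on both sides, tops 27.5 mm up. Stiff leaf 100 mm along x, 4 mm thick, 8 to 100 mm from the axis (tab to 144), starts on the right (-y), dark wood face up.
- blue_binder_leaf (a joint): Angle of the blue binder's leaf about the ring axis, rad: 0 = flat on the right (-y), pi/2 = standing up, pi = flat on the left (+y), white face up. About 60 g (40 to 85 g), lightly damped, no spring: released past upright it sinks by itself to the left, before that back to the right.
- grey_binder_leaf (a joint): Angle of the leaf of the other binder (same shape and sizes, black covers, grey leaf, green tab), rad: 0 = flat on the right, as it must stay. One binder lies nearer the robot and the other beyond it, in either order, 160 to 200 mm apart in x.

How it is judged:
At the end, for the whole second after the job is handed in: The blue binder's leaf lies flat on the left (within 10 degrees), at rest and released; the black binder's leaf lies flat on the right (within 10 degrees) (value of joint blue_binder_leaf above 2.96 rad and value of joint grey_binder_leaf below 0.17 rad and velocity of joint blue_binder_leaf below 0.1 rad/s); the robot touches nothing.
It fails at once if the black binder's leaf is lifted more than 20 degrees (value of joint grey_binder_leaf above 0.35 rad).
It also fails if it takes over 40 s, if anything falls off the work surface, if the arm or the gripper's body presses on something with over 40 N, if the wrist force passes 120 N, or if a joint passes its speed limit or range.

### The arm

A 7-joint arm with a two-finger parallel gripper is mounted at the origin on the work surface. World frame = base frame: x ahead of the robot, y to its left, z up, the work surface at z = 0. Lengths are in m, angles in rad, forces in N, time in s.
With the tool pointing down it reaches from about 0.425 to 0.875 m from the base axis. Payload 4.7 kg.
Tool frame: the origin (TCP) lies at the very end of the fingers, on their centre line; the grasp point (between the pads) lies 19 mm behind it; z points along the fingers, y is the direction in which the jaws open and shut (so a half turn about z gives the same grasp; the last joint's range is limited). The gripper opens to 87 mm and grips with 3 to 60 N. Pads are 19 mm wide; open, the fingers measure 117 mm over their backs; the gripper's body (75 mm by 190 mm) begins 51 mm behind the grasp point.
Start: joints at [-1.194, 0.321, -0.07, 1.45, 0.023, 1.371, -0.057], TCP at [0.231, 0.608, 0.223] pointing down, gripper open.
Joint ranges: [-2.86, 2.86], [-0.3, 2.09], [-1.38, 1.24], [0.06, 2.45], [-1.56, 4.7], [0.09, 2.05], [-2.69, 2.69]. Speed limits (rad/s): [2.57, 2.57, 3.14, 3.14, 3.14, 3.14, 3.14].

### API

Orientations are given as a rotation vector (axis times angle).
In Python, from bench import ctrl gives the robot as it stands. The module is installed in compiled form; this text tells all that it offers.
- The arm moves only by the tool move_arm, never from a script. Its arguments are lists of equal length, an entry for each row: "dp": the shift along the tool's x, y, z in units of 30 mm (1.0 is 30 mm), a list of three; "turn": the turn about the tool's z in units of 5 degrees (1.0 is 5 degrees); "jaw": the opening, from -1 (shut) to 1 (fully open). A call has 1 to 5 rows; each row is the pose to reach, as a shift and turn from the pose commanded when the call began, along the tool's axes at that moment; what a row does not reach only later rows make up. A row lasts 1/10 s, in which the tool goes at most 50 mm and 8.59 degrees, less where a joint would pass 70% of its speed; a pose out of reach is approached as far as the arm can. A call with a gripper value outside its range is refused whole. The fingers move at their own pace and stop on an object; "grip_force" is the grip in N (left out, the last holds). Time passes only in rows, so rows that repeat a pose let the fingers close. It gives the time, the measured TCP pose, the force and the opening at its end, in the units of the state.
- ctrl.get_state(): the state, without advancing time (a new reading comes with each control period).
- ctrl.get_image(name): name is "scene" or "top" or "wrist"; returns the picture (420x560x3 uint8, red, green, blue); there is no depth.
- ctrl.camera_info(name): a dict with "intrinsics" (3x3 intrinsics, pixels), "dist" ([k1, k2, p1, p2, k3] as OpenCV has them; the pictures are not rectified), "extrinsics" (4x4, takes a point from world to camera coordinates). Camera axes: x right, y up, looking along -z (the intrinsics and any distortion apply to the point x, -y, -z); pixel columns grow to the right and rows downward; lengths in m; the calibration is good to about 2 mm. A picture is of the moment at which its call begins: read the wrist's pose just before it. camera_info takes no time and is no camera call; for the wrist camera it gives the pose at the moment of the call.
- ctrl.close_job(): hands the job in, once; it reports no verdict.
Trained networks look in the newest picture that a camera, given by its name, has taken for a name from the list of things; names that differ only in an ending like _2 or _b are one class to them, and where a whole thing is asked for, a point or a joint stands for the part that bears it (a point fixed in the world has none). Each returns a list of dicts, best first, with "confidence" (0 to 1); they miss things now and then, are a little off and sometimes report something else, mostly with a low value. They report only what shows in the picture. A call takes as long as a camera call.
- ctrl.look_for(camera, target): "rect" ([centre column, centre row, width, height] in pixels, round what is visible of it).
- ctrl.masks_of(camera, target): "region" (420x560 bool, what is visible of it) and "rect" ([centre column, centre row, width, height] in pixels, round what is visible of it).
The state is a dict: "time": time; "joint_positions": joint angles; "qd": joint speeds; "joint_torque": joint torques, N m; "position": TCP position; "tool_rot": TCP orientation; "ft_force": force on the tool from outside, world axes, zero at the start; "torque": the same for the moment, N m; "grip_width": opening from 0.0 (shut) to 1.0 (fully open).
Only numpy, scipy, OpenCV 4.12 (cv2) and the standard library are available. Lean on these libraries where they do the work, as an engineer would, in place of code of your own. Each camera call takes 0.05 s, during which the arm holds its last target. There are 200 camera calls.

## Working session

There is one attempt and no reset: what is moved stays moved. The work goes in short steps, Python scripts to look and compute and a tool call to move; the robot and the scene stay as the last step left them, time stands still between calls to the robot, and variables do not carry over. Pictures are saved under pics/ and viewed, about 8 in all and at most 12, crops included, and the job is handed in when it is done.

Besides the shell and the picture viewer there is one more tool, called after "Call:" by a JSON object that holds its "method" and its "body", one argument or row to a line. move_arm: Moves the arm, as the interface text tells. Its arguments: {"type":"object","properties":{"dp":{"type":"array","items":{"type":"array","items":{"type":"number"}}},"turn":{"type":"array","items":{"type":"number"}},"jaw":{"type":"array","items":{"type":"number"}},"grip_force":{"type":"number"}},"required":["dp","turn","jaw"]}

```bash
mkdir -p pics; cat > h.py <<'E'
import numpy as np, cv2
from bench import ctrl
from scipy.spatial.transform import Rotation as R
def cam(n):
    c=ctrl.camera_info(n); return np.array(c["intrinsics"]),np.array(c["dist"]),np.array(c["extrinsics"])
def ray(n,px,z):
    "pixel -> world point at height z"
    K,d,E=cam(n); u=cv2.undistortPoints(np.array([[px]],float),K,d)[0,0]
    v=E[:3,:3].T@np.array([u[0],-u[1],-1]); o=-E[:3,:3].T@E[:3,3]
    return o+v*(z-o[2])/v[2]
def proj(n,P):
    K,d,E=cam(n); p=E[:3,:3]@np.array(P)+E[:3,3]
    return cv2.projectPoints(np.array([[p[0],-p[1],-p[2]]]),np.zeros(3),np.zeros(3),K,d)[0][0,0]
def save(n,f):
    cv2.imwrite(f"pics/{f}.png",cv2.cvtColor(ctrl.get_image(n),cv2.COLOR_RGB2BGR))
E
python3 - <<'E'
from h import *
s=ctrl.get_state(); print(s["time"],s["position"],R.from_rotvec(s["tool_rot"]).as_matrix().round(3).tolist())
save("top","top1"); save("scene","sc1")
for c in ("top","scene"):
  for t in ("blue_binder_tab","blue_binder_leaf","grey_binder_leaf"):
    for r in ctrl.masks_of(c,t)[:3]:
        m=r["region"]; cc=np.argwhere(m).mean(0)[::-1]
        print(c,t,round(r["confidence"],2),np.round(r["rect"],1),cc.round(1),ray(c,cc,.03).round(4))
E
```

```text
0.0 [0.2305377  0.60716821 0.22149629] [[-0.935, 0.355, -0.001], [0.355, 0.935, -0.002], [-0.0, -0.002, -1.0]]
top blue_binder_tab 0.65 [282.9 271.3  81.1  60.8] [275.7 271.7] [ 0.4615 -0.056   0.03  ]
top blue_binder_leaf 0.66 [283.6 271.   83.6  64. ] [276.2 271.8] [ 0.4613 -0.0568  0.03  ]
top grey_binder_leaf 0.92 [261.4 174.2  76.5  60. ] [254.5 174.8] [ 0.6412 -0.0446  0.03  ]
scene blue_binder_tab 0.6 [294.6 201.4  72.7  57.1] [299.4 200.9] [ 0.4642 -0.0574  0.03  ]
scene blue_binder_leaf 0.89 [293.3 203.3  77.2  54.4] [299.3 201. ] [ 0.4643 -0.0575  0.03  ]
scene grey_binder_leaf 0.81 [270.1 288.4  89.7  74.1] [272.5 288.6] [ 0.6455 -0.0443  0.03  ]
```

View pics/top1.png

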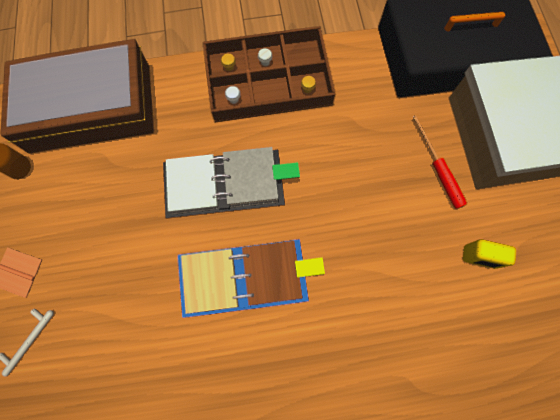

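View pics/sc1.png

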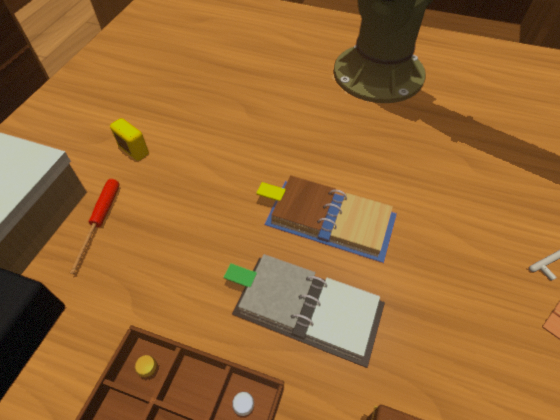

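The top view shows the blue binder nearer the robot, with its yellow tab at about (310,267) and its rings around column 238. The black binder with the green tab lies beyond it at (287,171). The scene view agrees. Next I measure the tab and the axis direction.

```bash
python3 - <<'E'
from h import *
for c,box in (("top",(285,250,335,285)),("scene",(250,178,292,206))):
    im=cv2.imread(f"pics/{'top1' if c=='top' else 'sc1'}.png"); h=cv2.cvtColor(im,cv2.COLOR_BGR2HSV)
    m=cv2.inRange(h,(24,150,120),(35,255,255)); k=np.zeros_like(m);x0,y0,x1,y1=box;k[y0:y1,x0:x1]=1
    ys,xs=np.where((m>0)&(k>0)); P=np.array([ray(c,(x,y),.0325)[:2] for x,y in zip(xs,ys)])
    r=cv2.minAreaRect((P*1000).astype(np.float32)); print(c,len(xs),r, P.mean(0))
    # blue cover (z~.004?) extents not used
    L=ctrl.masks_of(c,"blue_binder_leaf") if 0 else None
# leaf: outer dark brown rect corners in top, by hand from picture
for n,p in dict(rt=(233,257),rm=(238,276),rb=(243,296),leaf_tr=(298,241),leaf_br=(305,299)).items(): print(n,ray("top",p,.035).round(4))
E
```

```text
top 476 ((460.3652038574219, -114.35225677490234), (48.55186080932617, 29.351585388183594), 88.13154602050781) [ 0.46022243 -0.11461486]
scene 341 ((461.65771484375, -114.9928970336914), (49.14598846435547, 31.2569580078125), 88.39983367919922) [ 0.46159718 -0.11486791]
rt [0.4972 0.0128 0.035 ]
rm [0.4637 0.0086 0.035 ]
rb [0.4292 0.0047 0.035 ]
leaf_tr [ 0.5075 -0.1023  0.035 ]
leaf_br [ 0.4081 -0.0977  0.035 ]
```

Both cameras agree. The tab centre is (0.461, -0.115), so the grip point is about (0.461, -0.121) and the ring axis runs at about -2°. I move there by a waypoint at (0.46, 0.25).

Call:
{"method": "move_arm", "body": {
  "dp": [
    [-1.3,-1,0],
    [-2.6,-2,0],
    [-3.9,-3,0],
    [-5.2,-4,0],
    [-6.5,-5,0]
  ],
  "turn": [1.5,3,4.5,6,7.2],
  "jaw": [1,1,1,1,1]
}}

```text
time: 0.9
position: [0.3606, 0.3965, 0.2228]
tool_rot: [1.5, 2.76, 0.001]
ft_force: [0.6, 1.0, -0.5]
grip_width: 0.996
```

Call:
{"method": "move_arm", "body": {
  "dp": [
    [-1.6,-0.2,0],
    [-3.2,-0.5,0],
    [-4.8,-0.7,0],
    [-6.4,-1,0],
    [-7.9,-1.2,0]
  ],
  "turn": [1.5,3,4.5,6,7],
  "jaw": [1,1,1,1,1]
}}

```text
time: 1.4
position: [0.46, 0.1779, 0.223]
tool_rot: [2.261, 2.181, 0.002]
ft_force: [0.3, 0.4, 0.4]
grip_width: 0.997
```

Call:
{"method": "move_arm", "body": {
  "dp": [
    [-1.6,0.07,0],
    [-3.2,0.13,0],
    [-4.8,0.2,0],
    [-6.4,0.27,0],
    [-8,0.34,0]
  ],
  "turn": [0,0,0,0,0],
  "jaw": [1,1,1,1,1]
}}

```text
time: 1.9
position: [0.462, -0.0619, 0.2229]
tool_rot: [2.255, 2.187, 0.002]
ft_force: [0.8, -0.9, -0.5]
grip_width: 0.996
```

Call:
{"method": "move_arm", "body": {
  "dp": [
    [-1,0,1],
    [-2,0,2],
    [-2,0,3],
    [-2,0,3],
    [-2,0,3]
  ],
  "turn": [0,0,0,0,0],
  "jaw": [1,1,1,1,1]
}}

```text
time: 2.4
position: [0.4604, -0.1195, 0.133]
tool_rot: [-2.255, -2.187, 0.0]
ft_force: [-0.2, 0.8, 0.1]
grip_width: 1.001
```

```bash
python3 - <<'E'
from h import *
s=ctrl.get_state(); print(s["time"],s["position"],R.from_rotvec(s["tool_rot"]).as_matrix().round(3).tolist())
save("wrist","w1"); im=cv2.imread("pics/w1.png"); h=cv2.cvtColor(im,cv2.COLOR_BGR2HSV)
m=cv2.inRange(h,(24,170,120),(35,255,255)); n,l,st,c=cv2.connectedComponentsWithStats(m)
for i in np.argsort(-st[1:,4])[:3]+1:
    ys,xs=np.where(l==i); P=np.array([ray("wrist",(x,y),.0325)[:2] for x,y in list(zip(xs,ys))[::7]])
    print(st[i],cv2.minAreaRect((P*1000).astype(np.float32)))
print("grip px",proj("wrist",[.461,-.121,.0325]),proj("wrist",[.465,.007,.03]))
E
```

```text
2.4 [ 0.46039644 -0.11946203  0.1330096 ] [[0.031, 1.0, -0.0], [1.0, -0.031, 0.0], [0.0, -0.0, -1.0]]
grip px [278.67051373 211.59365405] [278.64380423  32.34242709]
```

View pics/w1.png

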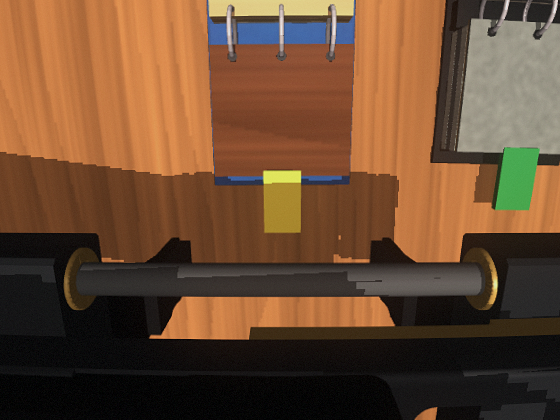

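The wrist view shows the tab at columns 264–301, rows 170–233. It is centred at column 282, against my prediction of 279, which is about 2 mm. The leaf is square to the jaws. I descend with that small correction and close.

Call:
{"method": "move_arm", "body": {
  "dp": [
    [-0.05,0.07,1.2],
    [-0.05,0.07,2.4],
    [-0.05,0.07,3.4],
    [-0.05,0.07,4.03],
    [-0.05,0.07,4.03]
  ],
  "turn": [0,0,0,0,0],
  "jaw": [1,1,0.5,0,0]
}}

```text
time: 2.95
position: [0.462, -0.1203, 0.0109]
tool_rot: [-2.252, -2.188, 0.003]
ft_force: [0.1, 0.0, -0.1]
grip_width: 0.812
```

Call:
{"method": "move_arm", "body": {
  "dp": [
    [0,0,0],
    [0,0,0],
    [0,0,0],
    [0,0,0],
    [0,0,0]
  ],
  "turn": [0,0,0,0,0],
  "jaw": [-0.6,-0.6,-0.6,-0.6,-0.6],
  "grip_force": 10
}}

```text
time: 3.45
position: [0.4629, -0.1214, 0.0122]
tool_rot: [2.255, 2.186, 0.002]
ft_force: [0.2, -0.5, -0.4]
grip_width: 0.362
```

Call:
{"method": "move_arm", "body": {
  "dp": [
    [0,0,0],
    [0,0,0],
    [0,0,0]
  ],
  "turn": [0,0,0],
  "jaw": [-0.6,-0.6,-0.6]
}}

```text
time: 3.75
position: [0.4617, -0.1214, 0.0119]
tool_rot: [-2.255, -2.185, 0.001]
ft_force: [-3.9, 0.6, 6.3]
grip_width: 0.318
```

Call:
{"method": "move_arm", "body": {
  "dp": [
    [0.07,0,-0.74],
    [0.26,0,-1.46],
    [0.57,0,-2.13],
    [1.0,0,-2.74],
    [1.0,0,-2.74]
  ],
  "turn": [0,0,0,0,0],
  "jaw": [-0.6,-0.6,-0.6,-0.6,-0.6]
}}

```text
time: 4.25
position: [0.4625, -0.0908, 0.0952]
tool_rot: [-2.253, -2.188, 0.001]
ft_force: [-3.2, -2.0, 2.3]
grip_width: 0.318
```

```bash
python3 - <<'E'
from h import *
save("scene","sc2"); im=cv2.imread("pics/sc2.png")[120:360,170:470]; cv2.imwrite("pics/sc2c.png",cv2.resize(im,None,fx=2,fy=2))
E
```

```text
(no output)
```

View pics/sc2c.png

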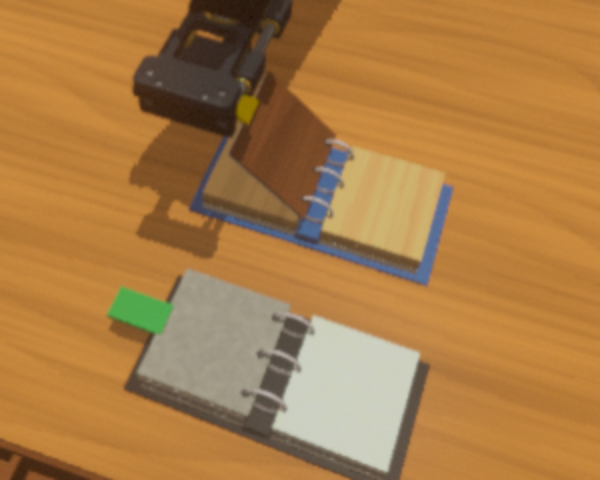

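The crop shows the leaf lifted about 40°, with the tab held at (247,110) and the black binder untouched. I continue along the arc.

Call:
{"method": "move_arm", "body": {
  "dp": [
    [0.53,0,-0.53],
    [1.13,0,-0.96],
    [1.81,0,-1.27],
    [2.53,0,-1.46],
    [3.27,0,-1.53]
  ],
  "turn": [0,0,0,0,0],
  "jaw": [-0.6,-0.6,-0.6,-0.6,-0.6]
}}

```text
time: 4.8
position: [0.4648, 0.0068, 0.139]
tool_rot: [-2.255, -2.184, 0.004]
ft_force: [-0.2, -1.2, -8.9]
grip_width: 0.32
```

Call:
{"method": "move_arm", "body": {
  "dp": [
    [0.74,0,0.07],
    [1.46,0,0.26],
    [2.13,0,0.57],
    [2.74,0,1.0],
    [3.27,0,1.52]
  ],
  "turn": [0,0,0,0,0],
  "jaw": [-0.6,-0.6,-0.6,-0.6,-0.6]
}}

```text
time: 5.3
position: [0.4673, 0.104, 0.0922]
tool_rot: [-2.255, -2.186, 0.008]
ft_force: [-3.2, -4.8, -3.2]
grip_width: 0.318
```

Call:
{"method": "move_arm", "body": {
  "dp": [
    [0.43,0,0.61],
    [0.74,0,1.28],
    [0.9,0,1.86],
    [0.9,0,1.86],
    [0.9,0,1.86]
  ],
  "turn": [0,0,0,0,0],
  "jaw": [-0.6,-0.6,-0.6,-0.6,-0.6]
}}

```text
time: 5.8
position: [0.468, 0.1301, 0.0373]
tool_rot: [-2.255, -2.184, 0.009]
ft_force: [-5.2, -3.9, -0.9]
grip_width: 0.323
```

Call:
{"method": "move_arm", "body": {
  "dp": [
    [0,0,0],
    [0,0,0],
    [0,0,0],
    [0,0,0],
    [0,0,0]
  ],
  "turn": [0,0,0,0,0],
  "jaw": [0.6,0.6,0.6,0.6,0.6]
}}

```text
time: 6.3
position: [0.471, 0.1321, 0.039]
tool_rot: [2.255, 2.186, 0.003]
ft_force: [0.4, 0.3, -0.3]
grip_width: 0.691
```

Call:
{"method": "move_arm", "body": {
  "dp": [
    [0,0,-0.5],
    [0,0,-1.5],
    [0,0,-3],
    [0,0,-4.5],
    [0,0,-5]
  ],
  "turn": [0,0,0,0,0],
  "jaw": [0.6,0.6,0.6,0.6,0.6]
}}

```text
time: 6.8
position: [0.4729, 0.1325, 0.1935]
tool_rot: [2.254, 2.185, 0.013]
ft_force: [0.3, 0.1, -0.5]
grip_width: 0.796
```

```bash
python3 - <<'E'
from h import *
s=ctrl.get_state(); print(s["time"],s["position"],s["ft_force"])
save("scene","sc3"); im=cv2.imread("pics/sc3.png")[120:360,170:470]; cv2.imwrite("pics/sc3c.png",cv2.resize(im,None,fx=2,fy=2))
save("wrist","w3")
E
```

```text
6.8 [0.47294978 0.13248063 0.19353423] [ 0.27475527  0.09838001 -0.49978144]
```

View pics/sc3c.png

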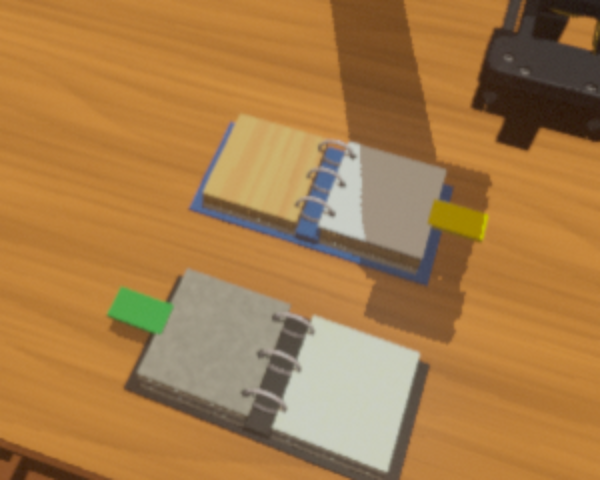

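View pics/w3.png

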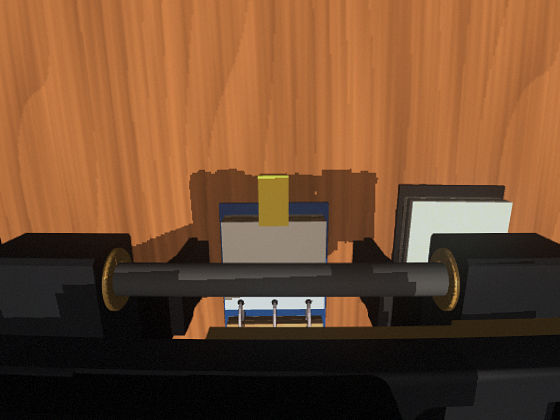

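Both pictures show the leaf on the left with its white face up, the tab free at (458,219) in the scene crop, and the gripper well clear. The green-tab leaf has not moved. I make one numeric flatness check and then hand in.

Call:
{"method": "move_arm", "body": {
  "dp": [
    [0,0,0],
    [0,0,0],
    [0,0,0],
    [0,0,0],
    [0,0,0]
  ],
  "turn": [0,0,0,0,0],
  "jaw": [0.6,0.6,0.6,0.6,0.6]
}}

```text
time: 7.4
position: [0.47, 0.1315, 0.1877]
tool_rot: [-2.256, -2.186, 0.002]
ft_force: [0.1, 0.2, -0.1]
grip_width: 0.803
```

```bash
python3 - <<'E'
from h import *
for f in ("sc3","sc4"):
    if f=="sc4": save("scene",f)
    h=cv2.cvtColor(cv2.imread(f"pics/{f}.png"),cv2.COLOR_BGR2HSV); m=cv2.inRange(h,(22,150,70),(35,255,255)); m[:,:375]=0;m[:,425:]=0;m[:205]=0;m[255:]=0
    print(f,m.sum()/255,np.argwhere(m).mean(0)[::-1])
for a in (180,175,170,165,160):
    t=np.radians(a); print(a,proj("scene",np.array([.465,.007,.03])+[-.122*np.cos(t)*.035,-.122*np.cos(t),.122*np.sin(t)]))
E
```

```text
sc3 394.0 [398.85786802 229.67005076]
sc4 396.0 [398.82575758 229.6969697 ]
180 [400.24340344 231.53725584]
175 [401.48439974 228.10396865]
170 [402.20259485 224.44694526]
165 [402.37258571 220.59119644]
160 [401.97356877 216.56573732]
```

The tab is at rest and fits 180° to within about 3° of measuring error. I'm handing in.

```bash
python3 -c "
from bench import ctrl; ctrl.close_job()"
```

```text
the job is handed in; nothing more can be done
```

The blue binder's leaf now lies on the left, white face up, and it has been released. I pinched the yellow tab along the ring axis, swung it over on its arc to about 168°, let go there and lifted the gripper clear. I handed the job in at about 7.5 s of the 40 s allowed.

- **Blue leaf:** the tab's pixel position fits flat (180°) to within about 3°. It moved less than 0.1 pixel between two pictures 0.5 s apart.
- **Robot:** the wrist force reads near zero, and the gripper stands about 15 cm above where it let go.
- **Black binder:** the leaf with the green tab looks unmoved in the pictures.

No check failed. The only disagreement was about 2 mm in the tab's position between the wrist camera and the first measurement, and I corrected it before gripping.

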